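Set a board against the fence and the red length stop of a sawing board

TASK

Get the wooden board ready for its cut on the sawing board: flip the red stop over so that it hangs down in front of the fence, leave the blue stop up, and push the board until its long edge lies flush along the fence and its end is up against the red stop. Work with the fingertips only, touching and pushing; nothing is to be picked up, and the things lying around are left where they are.

Things in the scene. Friction and masses are not known exactly. Their poses are not given: they have to be found in the camera images.
- sawboard: sawing board fixed on the bench: dark base 15 mm thick, x -210 to +50, y -220 to +220 mm; wooden fence on it at x 0 to 24 mm, top 47 mm above the bench, with a 4 mm saw gap at y = 0. Origin at bench height below the middle of the fence's front face; x points square into the fence, away from the robot, y left along the fence, z up. A red and a blue flip stop sit on the fence, sides vary
- red_mount: aluminium clamp of the red flip stop. Origin on the fence's top, 47 mm above the bench, 12 mm behind the fence's front face, in the middle of the stop's width; axes parallel to the sawing board's. Hinge pin along y, 13 mm above and 8 mm in front of the origin (60 mm above the bench). A black thumb knob stands at y = +30 mm, 18 mm high
- red_stop (a joint): angle (rad) of the red flip stop, an L-shaped arm 20 mm wide, 80 g. 0 = down: it reaches 20 mm forward from the hinge, then 41 mm down; the leg hangs 2 to 16 mm in front of the fence, 4 mm off the base. 3.4 = fully thrown back. Starts at 3.2 to 3.4, leaning back; pushed towards the robot (about 1 N at the leg) to below about 2.2 it falls forward and down by its own weight
- red_tip (a point): middle of the free end of the red stop's leg (14 mm deep, 20 mm wide). Thrown back, the leg stands up above the fence: this end about 100 mm above the bench, the leg's back face 24 to 36 mm behind the fence's front face, free to push on from 65 to 98 mm above the bench. Down: 19 mm above the bench, 9 mm in front of the fence
- blue_mount: clamp of the blue flip stop, the same as the red one
- blue_stop (a joint): angle of the blue flip stop, the same as the red one; starts thrown back (3.2 to 3.4) and is to stay there
- board: the loose wooden board to be sawn, pale wood, 90 mm wide (x), 180 mm long (y), 18 mm thick, about 0.1 to 0.25 kg, lying flat on the dark base between the two stops, 5 to 60 mm clear of the fence and turned up to 0.25 rad. Origin at the centre of its underside; +x side faces the fence
- board_left (a point): on the board: the left end (y = +90 mm) of the long edge that faces the fence, at mid thickness
- board_right (a point): on the board: the right end (y = -90 mm) of the long edge that faces the fence, at mid thickness
- board_mid (a point): the middle of the board, at mid thickness (9 mm above its underside)
- offcut: loose wooden offcut 45 x 32 x 20 mm on the left front corner of the dark base; bystander
- pencil: loose flat green carpenter's pencil 126 x 14 x 8 mm near the right end of the dark base, lying about along x; bystander
- glue: white glue bottle, 62 mm diameter, 170 mm tall, at the left; bystander
- tool_tin: open tin, 74 mm diameter, 100 mm tall, with brushes and tools standing up in it to 190 mm, at the left; bystander
- screw_jar: amber screw jar, 72 mm diameter, 90 mm tall, at the right; bystander
- saw: back saw lying flat at the right, about 350 mm long along x, 105 mm wide, 22 mm high; origin at the handle end of the blade; bystander
- try_square: try square lying flat at the left front, stock 115 x 22 x 16 mm, blade 200 mm; bystander
There are look-alikes about, which are no part of the job. Of the things like the board, leave any that is turquoise; of the rest the larger one is meant.

How it is judged:
At the end, for the whole second after the job is handed in: the red stop is fully down (within 0.10 rad), the blue one still thrown back; the board lies flat on the base on the inner side of the red stop, both ends of its long edge within 3 mm of the fence and its end within 3 mm of the red stop, at rest (value of joint red_stop below 0.1 rad and value of joint blue_stop above 2.5 rad and x of each of board_left, board_right in the frame of sawboard above -0.003 m and y of board_mid in the frame of red_mount between -0.103 and 0.103 m and y of board_mid in the frame of sawboard between -0.08 and 0.08 m and z of board_mid in the frame of sawboard below 0.027 m and linear speed of board below 0.01 m/s); the robot touches nothing.
It fails at once if the board is lifted or tipped up (z of board_mid in the frame of sawboard above 0.034 m or angle between board's own z axis and vertical above 0.2 rad).
It fails at once if the board is pushed with the arm or the gripper's body instead of the fingers (contact force between the arm and board above 5 N).
It fails at once if the blue stop is flipped (value of joint blue_stop below 2.2 rad).
It fails at once if a thing lying around is moved more than 20 mm (distance of any of offcut, pencil, glue, screw_jar, tool_tin, saw, try_square from where it was at the start of the episode above 0.02 m).
It also fails if it takes over 64 s, if anything falls off the work surface, if the arm or the gripper's body presses on something with over 40 N, if the wrist force passes 120 N, or if a joint passes its speed limit or range.

ROBOT

A 7-joint arm with a two-finger parallel gripper is mounted at the origin on the work surface. World frame = base frame: x ahead of the robot, y to its left, z up, the work surface at z = 0. Lengths are in m, angles in rad, forces in N, time in s.
With the tool pointing down it reaches from about 0.35 to 0.9 m from the base axis. Payload 8.1 kg.
Tool frame: the origin (TCP) lies midway between the tips of the shut fingers; the grasp point (between the pads) lies 19 mm behind it; x points along the fingers, z is the direction in which the jaws open and shut, and the axes are right-handed (so a half turn about x gives the same grasp; the last joint's range is limited). The gripper opens to 92 mm and grips with 3 to 60 N. Pads are 19 mm wide; open, the fingers measure 130 mm over their backs; the gripper's body (75 mm by 190 mm) begins 47 mm behind the grasp point.
Start: joints at [1.151, 0.434, 0.025, 1.573, -0.012, 1.134, -0.075], TCP at [0.195, -0.594, 0.227] pointing down, gripper open.
Joint ranges: [-2.62, 2.62], [-0.44, 2.09], [-1.27, 1.32], [0.08, 2.57], [-1.32, 4.46], [0.12, 2], [-2.74, 2.74]. Speed limits (rad/s): [2.22, 2.22, 3.01, 3.01, 3.14, 3.14, 3.14].

INTERFACE

Orientations are given as a rotation vector (axis times angle).
In Python, from cell import arm, optics, finder gives the robot as it stands.
- The arm moves only by the tool send_rows, never from a script. Its argument "rows" is a list that holds one entry, the list of rows, each a list of 7 numbers: the shift along the tool's x, y, z in mm, then the turn, a rotation vector about the tool's x, y, z in degrees, then the opening in per cent of the stroke, from 0 (shut) to 100 (fully open). A call has exactly 8 rows; each row is the pose to reach, as a shift and turn from the pose commanded when the call began, along the tool's axes at that moment; what a row does not reach only later rows make up. A row lasts 1/10 s, in which the tool goes at most 50 mm and 8.59 degrees, less where a joint would pass 70% of its speed; a pose out of reach is approached as far as the arm can. A call with a gripper value outside its range is refused whole. The fingers move at their own pace and stop on an object; "grip_force" is the grip in N (left out, the last holds). Time passes only in rows, so rows that repeat a pose let the fingers close, or fill a call up. It gives the time, the measured TCP pose, the force and the opening at its end, in the units of the state.
- arm.observe(): the state, without advancing time (a new reading comes with each control period).
- optics.get_image(name): name is "scene" or "top" or "wrist"; returns (picture, depth): 384x512x3 uint8, red, green, blue; 384x512 float32, m along the optical axis (not along the pixel's ray), 0 where there is no reading.
- optics.get_calibration(name): a dict with "camera_matrix" (3x3 intrinsics, pixels), "position" and "orientation" of the camera in the world; the wrist camera has in their place "T_tool_cam" (4x4, takes a point from camera to tool coordinates, whose origin is the TCP and whose axes are the tool frame's). Camera axes: x right, y up, looking along -z (the intrinsics and any distortion apply to the point x, -y, -z); pixel columns grow to the right and rows downward; lengths in m; the calibration is good to about 2 mm. A picture is of the moment at which its call begins: read the wrist's pose just before it. get_calibration takes no time and is no camera call.
- arm.sign_off(): hands the job in, once; it reports no verdict.
Trained networks look in the newest picture that a camera, given by its name, has taken for a name from the list of things; names that differ only in an ending like _2 or _b are one class to them, and where a whole thing is asked for, a point or a joint stands for the part that bears it (a point fixed in the world has none). Each returns a list of dicts, best first, with "confidence" (0 to 1); they miss things now and then, are a little off and sometimes report something else, mostly with a low value. They report only what shows in the picture. A call takes as long as a camera call. They do not tell look-alikes from the thing itself.
- finder.search_frame(camera, thing): "bbox" ([left, top, width, height] in pixels, round what is visible of it).
- finder.regions_of(camera, thing): "region" (384x512 bool, what is visible of it) and "bbox" ([left, top, width, height] in pixels, round what is visible of it).
- finder.place_of(camera, thing): "xy" ([column, row] in pixels: a listed point, or the origin of a listed thing).
The state is a dict: "clock": time; "joints": joint angles; "dq": joint speeds; "joint_efforts": joint torques, N m; "position": TCP position; "ee_rot": TCP orientation; "force": force on the tool from outside, world axes, zero at the start; "ft_torque": the same for the moment, N m; "width": opening from 0.0 (shut) to 1.0 (fully open).
Only numpy, scipy, OpenCV 4.12 (cv2) and the standard library are available. Lean on these libraries where they do the work, as an engineer would, in place of code of your own. Each camera call takes 0.05 s, during which the arm holds its last target.

## Working session

There is one attempt and no reset: what is moved stays moved. The work goes in short steps, Python scripts to look and compute and a tool call to move; the robot and the scene stay as the last step left them, time stands still between calls to the robot, and variables do not carry over. Pictures are saved under pics/ and viewed, and the job is handed in when it is done.

Besides the shell and the picture viewer there is one more tool, called after "Emit:" as a command line: name --argument value ..., lists and objects as JSON in quotes. send_rows: Moves the arm, as the interface text tells. Its arguments: {"type":"object","properties":{"rows":{"type":"array"},"grip_force":{"type":"number"}},"required":["rows"]}

```bash
ls; mkdir -p pics; python3 - <<'E'
from cell import arm, optics, finder
import cv2, numpy as np
print(arm.observe())
for n in ["scene","top"]:
    im,d=optics.get_image(n); cv2.imwrite(f"pics/{n}0.png",im[:,:,::-1]); np.save(f"{n}_d0.npy",d); np.save(f"{n}_i0.npy",im)
    print(n,optics.get_calibration(n))
print(optics.get_calibration("wrist"))
for n in ["scene","top"]:
    for t in ["board","sawboard","red_mount","red_tip","blue_mount","board_left","board_right","board_mid"]:
        print(n,t,[(np.round(r["xy"],1),round(r["confidence"],2)) for r in finder.place_of(n,t)][:4])
E
```

```text
pics
{'clock': 0.0, 'joints': array([ 1.1514119 ,  0.43522274,  0.02498951,  1.57408067, -0.011608  ,
        1.13396014, -0.07510636]), 'dq': array([ 6.12511647e-04, -4.64569238e-04,  1.26573821e-03,  5.74577413e-04,
       -9.30341646e-04,  6.61977730e-05, -1.33604399e-03]), 'joint_efforts': array([-1.11258338e-03, -6.67852020e+01,  9.84488502e-01, -3.14460933e+01,
       -6.05625822e-02,  4.29718033e-02,  1.52603475e-04]), 'position': array([ 0.1944834 , -0.59345567,  0.22595165]), 'ee_rot': array([ 0.97365071,  1.34388392, -0.97235899]), 'force': array([-0.76592847, -0.34734539, -0.22155586]), 'ft_torque': array([0.0049342 , 0.00284259, 0.00734838]), 'width': 0.998787677181221}
scene {'camera_matrix': array([[407.94081576,   0.        , 260.51691917],
       [  0.        , 407.94081576, 198.09607675],
       [  0.        ,   0.        ,   1.        ]]), 'position': array([ 1.41898602, -0.29500668,  1.1825994 ]), 'orientation': array([0.61378266, 0.47345571, 1.20717363])}
top {'camera_matrix': array([[449.49958236,   0.        , 253.08160614],
       [  0.        , 449.49958236, 1
[... 1349 characters left out ...]
rray([297.6, 166.8]), 0.53)]
top board [(array([170.2, 266.5]), 0.83), (array([246.7, 177.6]), 0.8), (array([338.4, 282. ]), 0.74)]
top sawboard [(array([249. , 153.2]), 0.64)]
top red_mount [(array([200.2, 138. ]), 0.82)]
top red_tip [(array([195.8, 124.5]), 0.42)]
top blue_mount [(array([304.3, 144.7]), 0.66), (array([246.9, 180.1]), 0.32)]
top board_left [(array([215.8, 161.2]), 0.85), (array([186.1, 245.2]), 0.84), (array([321. , 297.2]), 0.67), (array([120.4, 240.7]), 0.21)]
top board_right [(array([180.9, 291.9]), 0.79), (array([277.4, 171.4]), 0.75), (array([336., 250.]), 0.67), (array([246.9, 182.7]), 0.48)]
top board_mid [(array([341.7, 281.3]), 0.82), (array([171.4, 262.7]), 0.69)]
```

View pics/top0.png

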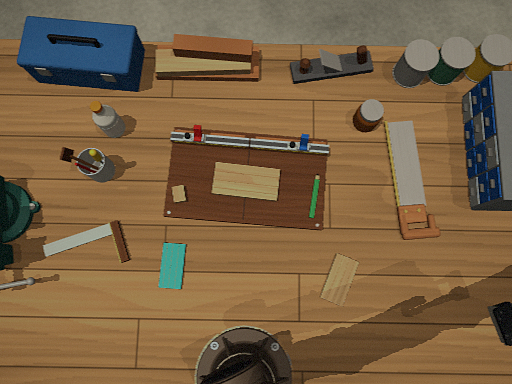

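View pics/scene0.png

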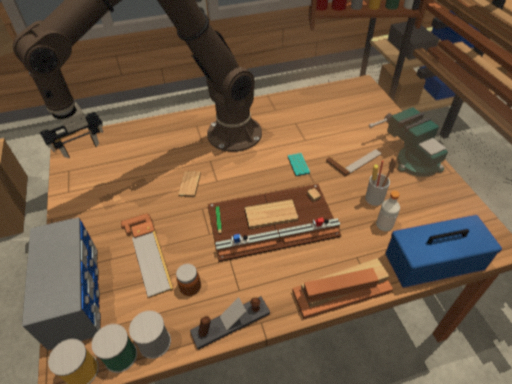

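```bash
python3 - <<'E'
import cv2
a=cv2.imread('pics/top0.png')[100:230,150:360]
cv2.imwrite('pics/crop0.png',cv2.resize(a,None,fx=3.7,fy=3.7,interpolation=cv2.INTER_CUBIC))
E
```

```text
(no output)
```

View pics/crop0.png

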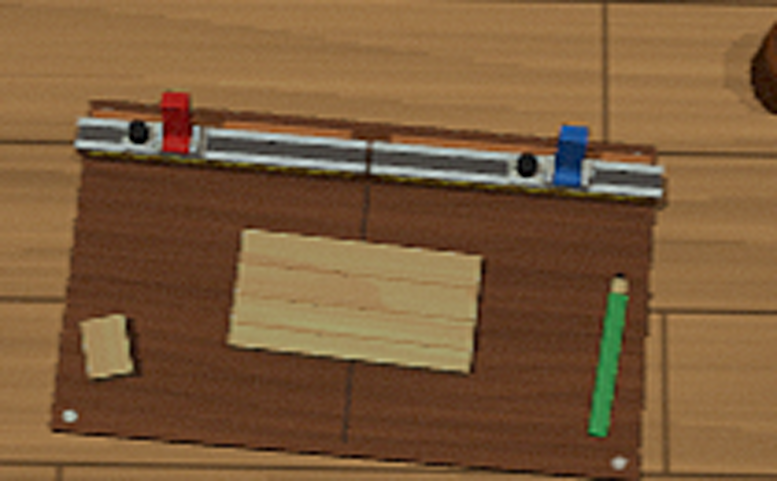

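Three board-like things in the top view: a pale board on the dark base (246,180), a turquoise plate (172,265), and a small pale plate on the bench (340,280). The one on the base is meant, since it is pale, the larger of the two and between the stops; the crop confirms this. The red stop is at left (198,132) and the blue at right (304,142), both thrown back.

```bash
cat > h.py <<'E'
import numpy as np, cv2
from scipy.spatial.transform import Rotation as R
from cell import arm, optics, finder
def campose(name,st=None):
    c=optics.get_calibration(name); K=c["camera_matrix"]
    if name=="wrist":
        T=np.eye(4); T[:3,:3]=R.from_rotvec(st["ee_rot"]).as_matrix(); T[:3,3]=st["position"]
        T=T@c["T_tool_cam"]; return K,T[:3,:3],T[:3,3]
    return K,R.from_rotvec(c["orientation"]).as_matrix(),np.array(c["position"])
def ray(P,px,z):
    K,Rm,t=P; px=np.atleast_2d(np.array(px,float))
    d=np.c_[(px[:,0]-K[0,2])/K[0,0],-(px[:,1]-K[1,2])/K[1,1],-np.ones(len(px))]@Rm.T
    s=(z-t[2])/d[:,2]; return t+d*s[:,None]
def proj(P,X):
    K,Rm,t=P; c=(np.atleast_2d(X)-t)@Rm
    return np.c_[K[0,0]*c[:,0]/-c[:,2]+K[0,2],K[1,1]*-c[:,1]/-c[:,2]+K[1,2]]
E
python3 - <<'E'
from h import *
np.set_printoptions(precision=4,suppress=True)
P=campose("top")
cr=lambda l:[(x/3.7+150,y/3.7+100) for x,y in l]
print("base front corners",ray(P,cr([(52,431),(638,478)]),.015))
print("fence top front L,R",ray(P,cr([(77,150),(661,196)]),.047))
print("board top corners FL,FR(rear edge),NR,NL",ray(P,cr([(242,229),(483,256),(470,373),(228,346)]),.033))
print("red mount",ray(P,[(200.2,138)],.047),"blue",ray(P,[(304.3,144.7)],.047))
print("red tip",ray(P,cr([(176,93)]),.1),"blue tip",ray(P,cr([(574,126)]),.1))
print("pencil",ray(P,cr([(619,277),(597,436)]),.02), "offcut",ray(P,cr([(105,345)]),.035))
st=arm.observe(); print(R.from_rotvec(st["ee_rot"]).as_matrix())
E
```

```text
base front corners [[ 0.4148  0.2254  0.015 ]
 [ 0.3876 -0.2101  0.015 ]]
fence top front L,R [[ 0.6227  0.2122  0.047 ]
 [ 0.5953 -0.2249  0.047 ]]
board top corners FL,FR(rear edge),NR,NL [[ 0.5677  0.0879  0.033 ]
 [ 0.5502 -0.0932  0.033 ]
 [ 0.4611 -0.0841  0.033 ]
 [ 0.4781  0.0953  0.033 ]]
red mount [[0.6316 0.1312 0.047 ]] blue [[ 0.6178 -0.1578  0.047 ]]
red tip [[0.6503 0.1332 0.1   ]] blue tip [[ 0.631  -0.1538  0.1   ]]
pencil [[ 0.539  -0.1969  0.02  ]
 [ 0.4177 -0.1793  0.02  ]] offcut [[0.4768 0.1859 0.035 ]]
[[-0.      0.9503  0.3114]
 [-0.      0.3114 -0.9503]
 [-1.     -0.      0.    ]]
```

Emit:
send_rows --rows '[[[-5,35,-32,2.7,0,0,100],[-10,70,-64,5.4,0,0,100],[-16,106,-97,8.1,0,0,100],[-21,141,-129,10.8,0,0,100],[-26,176,-161,13.6,0,0,100],[-32,211,-194,16.3,0,0,100],[-37,247,-226,19,0,0,100],[-42,282,-258,21.7,0,0,100]]]'

```text
clock: 1.7
position: [0.3831, -0.2591, 0.2693]
ee_rot: [1.256, 1.177, -1.256]
force: [1.4, 0.2, 0.5]
width: 0.996
```

```bash
cat > go.py <<'E'
from h import *
np.set_printoptions(precision=4,suppress=True)
def shift(target):
    s=arm.observe(); M=R.from_rotvec(s["ee_rot"]).as_matrix()
    print("t",s["clock"],"pos",s["position"],"F",s["force"],"w",s["width"]); print(M)
    print("shift mm",M.T@(np.array(target)-s["position"])*1000)
E
python3 -c "
from go import *
shift([0.53,0,0.30])"
```

```text
t 1.7 pos [ 0.3831 -0.2591  0.2693] F [1.3818 0.2055 0.4973] w 0.9964657765054629
[[ 0.0009  0.998  -0.064 ]
 [-0.0006 -0.064  -0.998 ]
 [-1.      0.0009  0.0006]]
shift mm [ -30.7118  130.0897 -267.9816]
```

Emit:
send_rows --rows '[[[-4,18,-38,0,0,0,0],[-9,37,-76,0,0,0,0],[-13,56,-115,0,0,0,0],[-18,74,-153,0,0,0,0],[-22,93,-191,0,0,0,0],[-26,111,-230,0,0,0,0],[-31,130,-268,0,0,0,0],[-31,130,-268,0,0,0,0]]]'

```text
clock: 2.5
position: [0.5307, 0.005, 0.3003]
ee_rot: [1.252, 1.184, -1.246]
force: [0.4, 0.4, 0.3]
width: 0.354
```

```bash
python3 - <<'E'
from h import *
np.set_printoptions(precision=4,suppress=True)
s=arm.observe(); print(s["clock"],s["position"],s["width"])
im,d=optics.get_image("wrist"); P=campose("wrist",s)
np.savez("w1.npz",im=im,d=d,pos=s["position"],rot=s["ee_rot"])
cv2.imwrite("pics/w1.png",im[:,:,::-1])
for t,z in [("sawboard",0),("red_mount",.047),("blue_mount",.047),("red_tip",.1),("board",.015),("board_left",.024),("board_right",.024),("pencil",.019)]:
    for r in finder.place_of("wrist",t)[:3]:
        print(t,round(r["confidence"],2),np.round(r["xy"],1),ray(P,r["xy"],z)[0])
E
```

```text
2.5 [0.5307 0.005  0.3003] 0.3540696631891626
sawboard 0.91 [259.6  90.8] [ 0.6091 -0.0045  0.    ]
sawboard 0.54 [126.2 196.6] [0.4758 0.1908 0.    ]
red_mount 0.68 [134.8  75.4] [0.6331 0.1385 0.047 ]
blue_mount 0.78 [387.5  79.1] [ 0.6137 -0.1517  0.047 ]
red_tip 0.84 [115.9  56.4] [0.6481 0.1367 0.1   ]
board 0.78 [257.9 163.2] [0.5169 0.0024 0.015 ]
board 0.65 [329.6 136.1] [ 0.5478 -0.0924  0.015 ]
board_left 0.85 [185.8 129.2] [0.5672 0.0914 0.024 ]
board_right 0.59 [330.2 134.1] [ 0.5514 -0.0912  0.024 ]
pencil 0.94 [399.4 187.8] [ 0.4743 -0.1856  0.019 ]
```

View pics/w1.png

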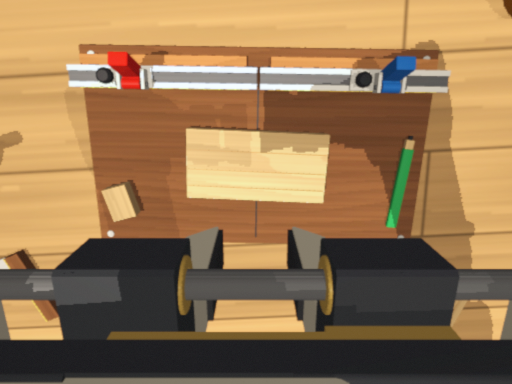

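```bash
python3 - <<'E'
from go import *
d=np.load("top_d0.npy"); P=campose("top"); K,Rm,t=P
v,u=np.mgrid[0:384,0:512]
c=np.stack([(u-K[0,2])/K[0,0]*d,-(v-K[1,2])/K[1,1]*d,-d],-1)@Rm.T+t
m=(d>0)&(c[...,0]>0.66)&(c[...,0]<0.95)&(abs(c[...,1]-.13)<.13)&(c[...,2]>.02)
print("behind: minx by band")
for x in np.arange(.66,.94,.03):
    k=m&(abs(c[...,0]-x)<.015); print(round(x,2),k.sum(),c[k][:,2].max() if k.any() else 0)
# fence front top from wrist
w=np.load("w1.npz"); P=campose("wrist",dict(position=w["pos"],ee_rot=w["rot"]))
im=w["im"]
# rows profile of some columns
for u in (90,200,300,430):
    print(u,[tuple(im[r,u]) [0:3] for r in range(84,98)])
shift([0.7037,0.1304,0.2])
E
python3 -c "
import cv2
a=cv2.imread('pics/w1.png')
cv2.imwrite('pics/w1c.png',cv2.resize(a[40:110,60:260],None,fx=4,fy=4,interpolation=cv2.INTER_CUBIC))"
```

```text
behind: minx by band
0.66 12 0.02691512648498673
0.69 0 0
0.72 0 0
0.75 0 0
0.78 0 0
0.81 57 0.059742589435381355
0.84 1266 0.06108461242658669
0.87 1505 0.10493151137475198
0.9 681 0.10567071376047976
0.93 37 0.09946385346614917
90 [(np.uint8(244), np.uint8(252), np.uint8(254)), (np.uint8(243), np.uint8(251), np.uint8(250)), (np.uint8(233), np.uint8(239), np.uint8(222)), (np.uint8(195), np.uint8(186), np.uint8(114)), (np.uint8(160), np.uint8(114), np.uint8(57)), (np.uint8(156), np.uint8(99), np.uint8(60)), (np.uint8(156), np.uint8(98), np.uint8(59)), (np.uint8(151), np.uint8(94), np.uint8(56)), (np.uint8(143), np.uint8(89), np.uint8(52)), (np.uint8(137), np.uint8(85), np.uint8(49)), (np.uint8(137), np.uint8(86), np.uint8(52)), (np.uint8(140), np.uint8(88), np.uint8(52)), (np.uint8(142), np.uint8(89), np.uint8(52)), (np.uint8(146), np.uint8(91), np.uint8(54))]
200 [(np.uint8(243), np.uint8(251), np.uint8(255)), (np.uint8(244), np.uint8(253), np.uint8(255)), (np.uint8(245), np.uint8(253), np.uint8(255)), (np.uint8(244), np.uint8(252), np.uint8(255)), (np.uint8(232), np.uint8(237), np.
[... 1232 characters left out ...]
p.uint8(197), np.uint8(182)), (np.uint8(209), np.uint8(201), np.uint8(186)), (np.uint8(209), np.uint8(201), np.uint8(186)), (np.uint8(209), np.uint8(200), np.uint8(185)), (np.uint8(206), np.uint8(195), np.uint8(172)), (np.uint8(185), np.uint8(164), np.uint8(111)), (np.uint8(128), np.uint8(91), np.uint8(54)), (np.uint8(112), np.uint8(69), np.uint8(42)), (np.uint8(107), np.uint8(65), np.uint8(38)), (np.uint8(106), np.uint8(66), np.uint8(40)), (np.uint8(106), np.uint8(66), np.uint8(40))]
t 2.95 pos [ 0.5284 -0.0024  0.2998] F [ 0.06   -0.3456 -0.4384] w 0.013812382694225063
[[ 0.0001  0.998  -0.0635]
 [-0.0003 -0.0635 -0.998 ]
 [-1.      0.0001  0.0003]]
shift mm [  99.8133  166.4933 -143.7329]
```

View pics/w1c.png

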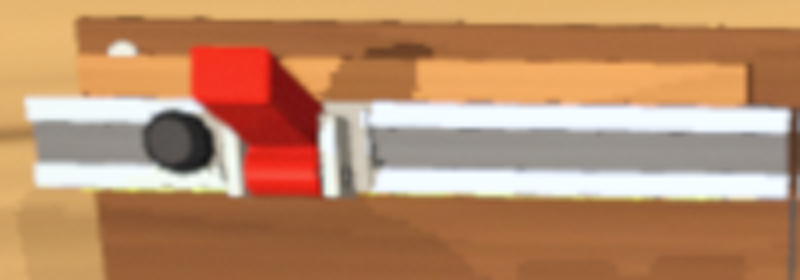

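Emit:
send_rows --rows '[[[18,33,-29,0,0,0,0],[36,66,-58,0,0,0,0],[54,100,-86,0,0,0,0],[72,133,-115,0,0,0,0],[100,166,-144,0,0,0,0],[140,166,-144,0,0,0,0],[180,166,-144,0,0,0,0],[218,166,-144,0,0,0,0]]]'

```text
clock: 3.75
position: [0.7031, 0.1315, 0.0796]
ee_rot: [1.254, 1.179, -1.256]
force: [-0.3, 0.1, -0.3]
width: 0.004
```

```bash
python3 - <<'E'
from go import *
shift([0.57,0.138,0.085])
im,d=optics.get_image("wrist"); cv2.imwrite("pics/w2.png",im[:,:,::-1])
shift([0.57,0.138,0.085])
E
```

```text
t 3.75 pos [0.7031 0.1315 0.0796] F [-0.267   0.083  -0.2595] w 0.004390032379222722
[[-0.0006  0.9981 -0.0623]
 [-0.0003 -0.0623 -0.9981]
 [-1.     -0.0006  0.0004]]
shift mm [  -5.3184 -133.2753    1.8087]
t 3.8 pos [0.6993 0.1301 0.0726] F [-2.9232 -1.3184 -5.2569] w 0.0006205331760808841
[[-0.0096  0.998  -0.0622]
 [-0.0028 -0.0622 -0.9981]
 [-0.9999 -0.0094  0.0034]]
shift mm [ -11.1626 -129.6675    0.2334]
```

View pics/w2.png

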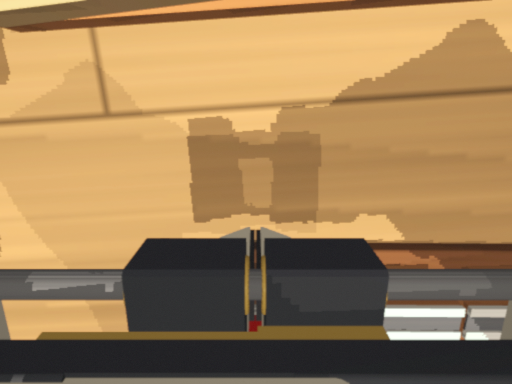

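Emit:
send_rows --rows '[[[0,-20,0,0,0,0,0],[0,-38,0,0,0,0,0],[0,-52,0,0,0,0,0],[-2,-66,0,0,0,0,0],[-3,-80,0,0,0,0,0],[-4,-95,0,0,0,0,0],[-4,-110,0,0,0,0,0],[-4,-125,0,0,0,0,0]]]'

```text
clock: 4.6
position: [0.5785, 0.1393, 0.087]
ee_rot: [1.256, 1.178, -1.254]
force: [0.0, -0.7, -0.1]
width: 0.005
```

```bash
python3 - <<'E'
from go import *
shift([0.40,0.0,0.2])
im,d=optics.get_image("top"); cv2.imwrite("pics/top1.png",cv2.resize(im[90:240,140:350,::-1],None,fx=3.7,fy=3.7,interpolation=cv2.INTER_CUBIC))
E
```

```text
t 4.6 pos [0.5785 0.1393 0.087 ] F [ 0.0193 -0.7318 -0.0918] w 0.004584699706582095
[[ 0.0012  0.998  -0.0628]
 [-0.     -0.0628 -0.998 ]
 [-1.      0.0012 -0.0001]]
shift mm [-113.2226 -169.2264  150.2429]
```

View pics/top1.png

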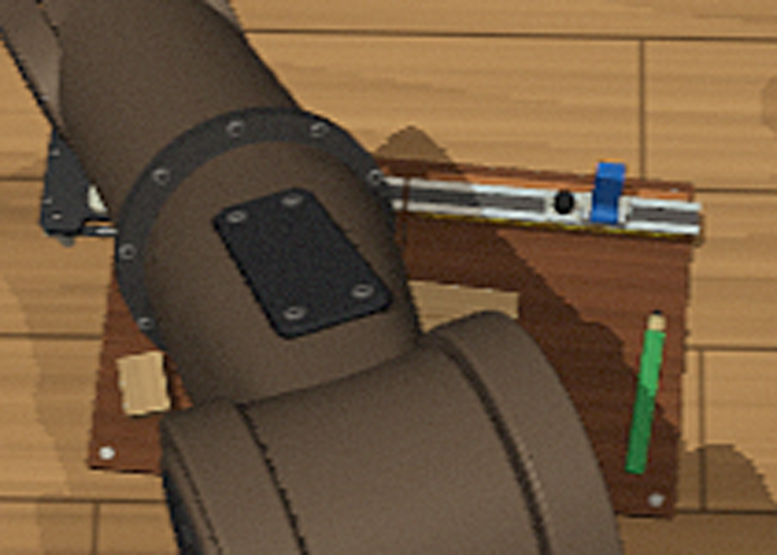

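Emit:
send_rows --rows '[[[-40,0,0,0,0,0,0],[-75,-10,22,0,0,0,0],[-110,-20,45,0,0,0,0],[-145,-30,68,0,0,0,50],[-180,-40,90,0,0,0,100],[-214,-51,112,0,0,0,100],[-214,-51,112,0,0,0,100],[-214,-51,112,0,0,0,100]]]'

```text
clock: 5.45
position: [0.5212, 0.0305, 0.3012]
ee_rot: [1.257, 1.176, -1.254]
force: [-0.6, -0.3, 0.7]
width: 0.39
```

```bash
python3 - <<'E'
from go import *
s=arm.observe()
im,d=optics.get_image("wrist"); P=campose("wrist",s)
np.savez("w3.npz",im=im,d=d,pos=s["position"],rot=s["ee_rot"])
cv2.imwrite("pics/w3.png",cv2.resize(im[:,:,::-1],None,fx=1.5,fy=1.5,interpolation=cv2.INTER_CUBIC))
for t,z in [("sawboard",0),("red_mount",.047),("blue_mount",.047),("red_tip",.019),("board",.015),("board_left",.024),("board_right",.024)]:
    for r in finder.place_of("wrist",t)[:3]:
        print(t,round(r["confidence"],2),np.round(r["xy"],1),ray(P,r["xy"],z)[0])
shift([0.425,0.006,0.2])
E
```

```text
sawboard 0.81 [275.8  79.9] [ 0.6118 -0.0025  0.    ]
sawboard 0.49 [406.4  71.1] [ 0.6121 -0.1698  0.    ]
blue_mount 0.65 [407.8  72.4] [ 0.6088 -0.1514  0.047 ]
red_tip 0.94 [162.7  85.8] [0.6129 0.139  0.019 ]
red_tip 0.35 [348.2 125.4] [ 0.55   -0.0912  0.019 ]
board 0.74 [445.1 306.8] [ 0.2699 -0.2419  0.015 ]
board 0.72 [277.2 156. ] [0.5155 0.001  0.015 ]
board_left 0.89 [202.  119.2] [0.5697 0.0938 0.024 ]
board_right 0.74 [162.   89.1] [0.6089 0.1391 0.024 ]
board_right 0.61 [350.  125.7] [ 0.55   -0.0922  0.024 ]
t 5.85 pos [0.5205 0.0315 0.299 ] F [ 0.36   -0.5805  0.0125] w 0.7405576137396063
[[-0.0014  0.9981 -0.0612]
 [ 0.0001 -0.0612 -0.9981]
 [-1.     -0.0014  0.    ]]
shift mm [ 99.1333 -93.6531  31.2689]
```

View pics/w3.png

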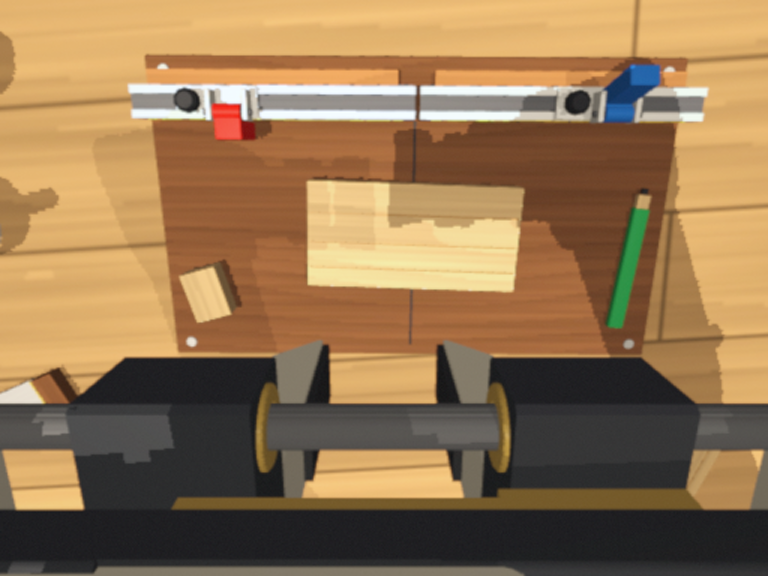

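```bash
python3 - <<'E'
from go import *
w=np.load("w3.npz"); P=campose("wrist",dict(position=w["pos"],ee_rot=w["rot"]))
e=lambda l:[(x/1.5,y/1.5) for x,y in l]
f=ray(P,e([(131,118),(705,121)]),.047); print("fence top front",f)
b=ray(P,e([(307,180),(523,188),(513,292),(308,284)]),.033)
rr=ray(P,e([(214,104),(241,104),(216,139),(242,139)]),.062); print("red top face",rr)
th=np.arctan2(-(f[0]-f[1])[0],(f[0]-f[1])[1]); print("theta",th)
# origin: fence front ends at y=+-0.22 approx
yv=np.array([-np.sin(th),np.cos(th)]);xv=np.array([np.cos(th),np.sin(th)])
o=f[:,:2].mean(0); print("origin est",o,"len",np.linalg.norm(f[0]-f[1]))
for n,p in [("board",b),("red",rr)]:
    print(n,np.c_[(p[:,:2]-o)@xv,(p[:,:2]-o)@yv])
E
```

```text
fence top front [[ 0.625   0.2175  0.047 ]
 [ 0.5952 -0.2238  0.047 ]]
red top face [[0.6297 0.1476 0.062 ]
 [0.6285 0.1278 0.062 ]
 [0.6051 0.1499 0.062 ]
 [0.6039 0.1305 0.062 ]]
theta -0.0672985000551677
origin est [ 0.6101 -0.0032] len 0.44232329949848376
board [[-0.0471  0.0894]
 [-0.0528 -0.0887]
 [-0.1423 -0.0872]
 [-0.1359  0.0917]]
red [[ 0.0095  0.1518]
 [ 0.0096  0.1319]
 [-0.0153  0.1524]
 [-0.0152  0.1329]]
```

```bash
cat >> go.py <<'E'
O=np.array([.610,-.004]);TH=-.065
XV=np.array([np.cos(TH),np.sin(TH)]);YV=np.array([-np.sin(TH),np.cos(TH)])
def W(x,y,z): return np.r_[O+x*XV+y*YV,z]
def S(p): p=np.asarray(p); return np.r_[(p[:2]-O)@XV,(p[:2]-O)@YV,p[2]]
def go(x,y,z):
    print("now saw",S(arm.observe()["position"])); shift(W(x,y,z))
E
python3 -c "
from go import *
go(-.185,0,.07)"
```

```text
now saw [-0.0916  0.0296  0.299 ]
t 5.85 pos [0.5205 0.0315 0.299 ] F [ 0.36   -0.5805  0.0125] w 0.7405576137396063
[[-0.0014  0.9981 -0.0612]
 [ 0.0001 -0.0612 -0.9981]
 [-1.     -0.0014  0.    ]]
shift mm [229.1328 -93.2089  29.231 ]
```

Emit:
send_rows --rows '[[[25,-28,9,0,0,0,100],[55,-56,18,0,0,0,100],[90,-93,29,0,0,0,100],[130,-93,29,0,0,0,100],[165,-93,29,0,0,0,100],[195,-93,29,0,0,0,100],[215,-93,29,0,0,0,100],[229,-93,29,0,0,0,100]]]'

```text
clock: 6.65
position: [0.4253, 0.0081, 0.0691]
ee_rot: [1.253, 1.181, -1.256]
force: [1.0, -0.3, -0.9]
width: 1.001
```

```bash
python3 -c "
from go import *
go(-.185,0,.024)"
```

```text
now saw [-0.1851  0.      0.0691]
t 6.65 pos [0.4253 0.0081 0.0691] F [ 1.028  -0.2573 -0.9251] w 1.001248819557563
[[-0.0022  0.9981 -0.0615]
 [ 0.0001 -0.0615 -0.9981]
 [-1.     -0.0022  0.    ]]
shift mm [45.0601  0.2378  0.0312]
```

Emit:
send_rows --rows '[[[14,0,0,0,0,0,100],[28,0,0,0,0,0,100],[38,0,0,0,0,0,100],[43,0,0,0,0,0,100],[45,2,0,0,0,0,100],[45,10,0,0,0,0,100],[45,18,0,0,0,0,100],[45,26,0,0,0,0,100]]]'

```text
clock: 7.45
position: [0.4535, 0.0062, 0.0263]
ee_rot: [1.256, 1.178, -1.254]
force: [0.0, -0.1, 1.0]
width: 1.001
```

```bash
python3 -c "
from go import *
go(-.1015,0,.024)"
```

```text
now saw [-0.1568  0.      0.0263]
t 7.45 pos [0.4535 0.0062 0.0263] F [ 0.0157 -0.0508  0.9944] w 1.0007961155220193
[[ 0.0015  0.9981 -0.0623]
 [ 0.0001 -0.0623 -0.9981]
 [-1.      0.0015 -0.0002]]
shift mm [ 2.335  55.3042  0.1827]
```

Emit:
send_rows --rows '[[[1,7,0,0,0,0,100],[1,14,0,0,0,0,100],[1,21,0,0,0,0,100],[1,28,0,0,0,0,100],[1,35,0,0,0,0,100],[1,41,0,0,0,0,100],[1,46,0,0,0,0,100],[1,49,0,0,0,0,100]]]'

```text
clock: 8.25
position: [0.5014, 0.0032, 0.0247]
ee_rot: [1.255, 1.179, -1.255]
force: [-2.1, 0.8, 1.1]
width: 0.999
```

```bash
python3 - <<'E'
from go import *
go(-.15,0,.10)
im,d=optics.get_image("scene"); cv2.imwrite("pics/s2.png",cv2.resize(im[150:280,190:360,::-1],None,fx=4.5,fy=4.5,interpolation=cv2.INTER_CUBIC))
E
```

```text
now saw [-0.1088  0.0001  0.0247]
t 8.25 pos [0.5014 0.0032 0.0247] F [-2.0648  0.7703  1.1454] w 0.9994829981237353
[[ 0.0001  0.9981 -0.062 ]
 [ 0.     -0.062  -0.9981]
 [-1.      0.0001 -0.    ]]
shift mm [-75.314  -41.1756   0.0226]
```

View pics/s2.png

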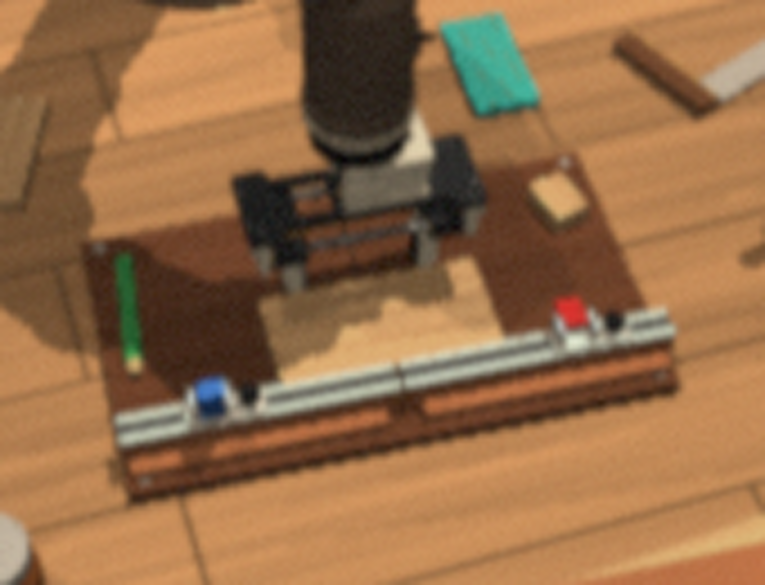

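Emit:
send_rows --rows '[[[0,-18,0,0,0,0,100],[-25,-22,0,0,0,0,60],[-65,-22,5,0,0,0,0],[-70,-10,45,0,0,0,0],[-70,15,88,0,0,0,0],[-65,40,120,0,0,0,0],[-58,53,133,0,0,0,0],[-50,55,133,0,0,0,0]]]'

```text
clock: 9.1
position: [0.549, -0.1362, 0.0745]
ee_rot: [1.258, 1.175, -1.257]
force: [-1.6, 0.9, -0.4]
width: 0.436
```

```bash
python3 - <<'E'
from go import *
s=arm.observe(); im,d=optics.get_image("wrist"); P=campose("wrist",s)
cv2.imwrite("pics/w4.png",im[:,:,::-1])
go(-.054,-.133,.025)
E
```

```text
now saw [-0.0539 -0.1336  0.073 ]
t 9.15 pos [ 0.5475 -0.1338  0.073 ] F [-0.2161  1.1851 -0.6139] w 0.3945547340570654
[[-0.0009  0.9979 -0.0641]
 [ 0.0002 -0.0641 -0.9979]
 [-1.     -0.0009 -0.0002]]
shift mm [48.039  -0.0293 -0.5729]
```

View pics/w4.png

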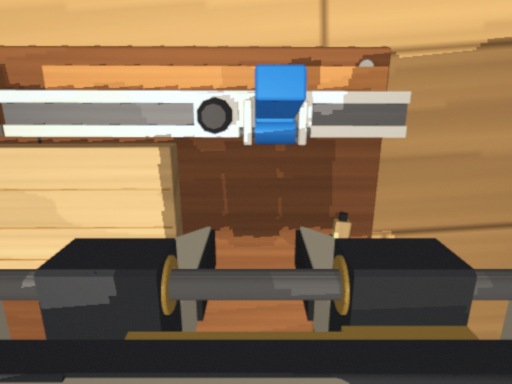

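Emit:
send_rows --rows '[[[0,0,0,0,0,0,0],[0,0,0,0,0,0,0],[0,0,0,0,0,0,0],[0,0,0,0,0,0,0],[14,0,0,0,0,0,0],[28,0,0,0,0,0,0],[40,0,0,0,0,0,0],[47,0,0,0,0,0,0]]]'

```text
clock: 9.95
position: [0.5465, -0.1328, 0.0257]
ee_rot: [1.254, 1.181, -1.256]
force: [0.1, -0.2, -0.7]
width: 0.001
```

```bash
python3 -c "
from go import *
go(-.054,-.069,.025)"
```

```text
now saw [-0.055  -0.1326  0.0257]
t 9.95 pos [ 0.5465 -0.1328  0.0257] F [ 0.1264 -0.2423 -0.651 ] w 0.0011678149493438606
[[-0.0025  0.9981 -0.0619]
 [ 0.0004 -0.0619 -0.9981]
 [-1.     -0.0025 -0.0002]]
shift mm [  0.6926   1.2396 -63.6309]
```

Emit:
send_rows --rows '[[[0,0,-9,0,0,0,0],[0,0,-18,0,0,0,0],[0,0,-26,0,0,0,0],[0,0,-33,0,0,0,0],[0,0,-40,0,0,0,0],[0,0,-46,0,0,0,0],[0,0,-52,0,0,0,0],[0,0,-56,0,0,0,0]]]'

```text
clock: 10.75
position: [0.5513, -0.0769, 0.028]
ee_rot: [1.255, 1.178, -1.255]
force: [-0.1, -3.3, 2.8]
width: 0.005
```

Emit:
send_rows --rows '[[[0,0,-2,0,0,0,0],[0,0,-4,0,0,0,0],[0,0,-5,0,0,0,0],[0,0,-6,0,0,0,0],[0,0,-7,0,0,0,0],[0,0,-8,0,0,0,0],[0,0,-8,0,0,0,0],[0,0,-8,0,0,0,0]]]'

```text
clock: 11.55
position: [0.5517, -0.0695, 0.0279]
ee_rot: [1.255, 1.178, -1.255]
force: [-0.2, -3.5, 4.5]
width: 0.007
```

```bash
python3 -c "
from go import *
go(-.054,-.067,.025)"
```

```text
now saw [-0.0539 -0.0691  0.0279]
t 11.55 pos [ 0.5517 -0.0695  0.0279] F [-0.1943 -3.5056  4.5419] w 0.007077772480640905
[[ 0.0004  0.998  -0.0626]
 [-0.0004 -0.0626 -0.998 ]
 [-1.      0.0004  0.0003]]
shift mm [ 2.8844 -0.0757 -2.1456]
```

```bash
python3 - <<'E'
from go import *
s=arm.observe(); im,d=optics.get_image("wrist"); P=campose("wrist",s)
np.savez("w5.npz",im=im,d=d,pos=s["position"],rot=s["ee_rot"])
cv2.imwrite("pics/w5.png",cv2.resize(im[:,:,::-1],None,fx=1.5,fy=1.5,interpolation=cv2.INTER_CUBIC))
im,d=optics.get_image("scene"); cv2.imwrite("pics/s3.png",cv2.resize(im[180:270,230:360,::-1],None,fx=6,fy=6,interpolation=cv2.INTER_CUBIC))
E
```

```text
(no output)
```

View pics/w5.png

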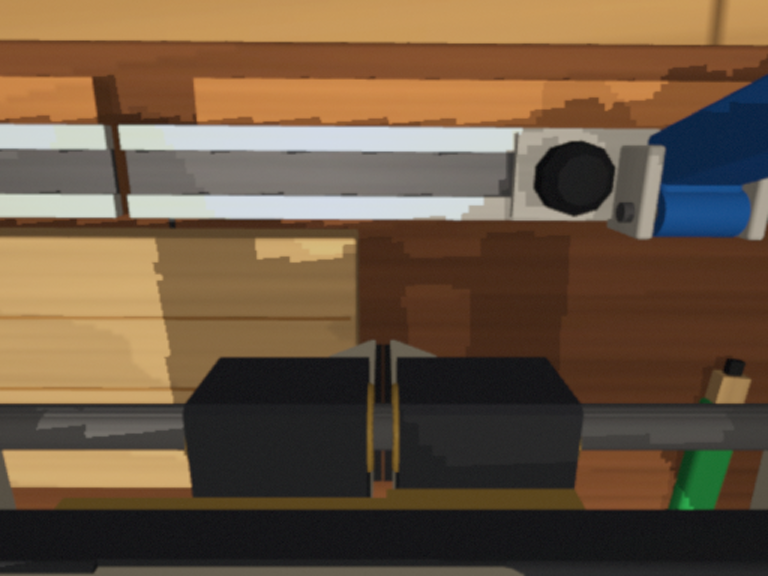

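View pics/s3.png

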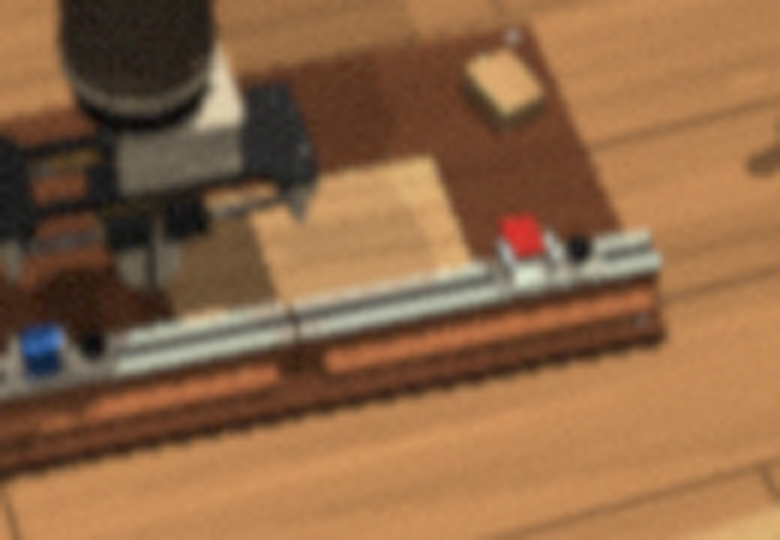

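```bash
python3 - <<'E'
from go import *
w=np.load("w5.npz"); P=campose("wrist",dict(position=w["pos"],ee_rot=w["rot"]))
for n,p,z in [("far right corner",(357,231),.033),("right edge",(353,330),.033),("far edge left",(5,234),.033),("fence top edge",(400,219),.047),("fence L",(20,219),.047)]:
    print(n,S(ray(P,(p[0]/1.5,p[1]/1.5),z)[0]))
im,d=optics.get_image("scene"); P=campose("scene")
e=lambda p:(p[0]/6+230,p[1]/6+180)
for n,p,z in [("board near-left",(432,156),.033),("far-left visible",(468,262),.037),("red top",(522,236),.066)]:
    print(n,S(ray(P,e(p),z)[0]))
E
```

```text
far right corner [-0.0058 -0.0613  0.033 ]
right edge [-0.0377 -0.0597  0.033 ]
far edge left [-0.0071  0.045   0.033 ]
fence top edge [-0.     -0.0737  0.047 ]
fence L [-0.0004  0.0297  0.047 ]
board near-left [-0.0956  0.1203  0.033 ]
far-left visible [-0.0084  0.1152  0.037 ]
red top [0.0021 0.1425 0.066 ]
```

Emit:
send_rows --rows '[[[0,0,4,0,0,0,0],[4,0,4,0,0,0,0],[4,0,1,0,0,0,0],[4,0,-2,0,0,0,0],[4,0,-4,0,0,0,0],[4,0,-6,0,0,0,0],[4,0,-8,0,0,0,0],[4,0,-9,0,0,0,0]]]'

```text
clock: 12.5
position: [0.5525, -0.0617, 0.024]
ee_rot: [1.255, 1.177, -1.256]
force: [-0.6, -5.6, 8.8]
width: 0.005
```

Emit:
send_rows --rows '[[[0,0,-1,0,0,0,0],[0,0,-1,0,0,0,0],[0,0,-2,0,0,0,0],[0,0,-2,0,0,0,0],[0,0,-3,0,0,0,0],[0,0,-3,0,0,0,0],[0,0,-3,0,0,0,0],[0,0,-3,0,0,0,0]]]'

```text
clock: 13.3
position: [0.5527, -0.0587, 0.024]
ee_rot: [1.255, 1.177, -1.256]
force: [-0.7, -6.5, 9.4]
width: 0.007
```

```bash
python3 - <<'E'
from go import *
s=arm.observe(); im,d=optics.get_image("wrist"); P=campose("wrist",s)
np.savez("w6.npz",im=im,d=d,pos=s["position"],rot=s["ee_rot"])
cv2.imwrite("pics/w6.png",cv2.resize(im[:,:,::-1],None,fx=1.5,fy=1.5,interpolation=cv2.INTER_CUBIC))
go(-.054,-.055,.025)
E
```

```text
now saw [-0.0536 -0.0583  0.024 ]
t 13.35 pos [ 0.5527 -0.0587  0.024 ] F [-0.9988 -6.1853  8.2021] w 0.005133320223168827
[[ 0.0009  0.998  -0.0635]
 [-0.0016 -0.0635 -0.998 ]
 [-1.      0.001   0.0015]]
shift mm [-0.9929 -0.3986 -3.2898]
```

View pics/w6.png

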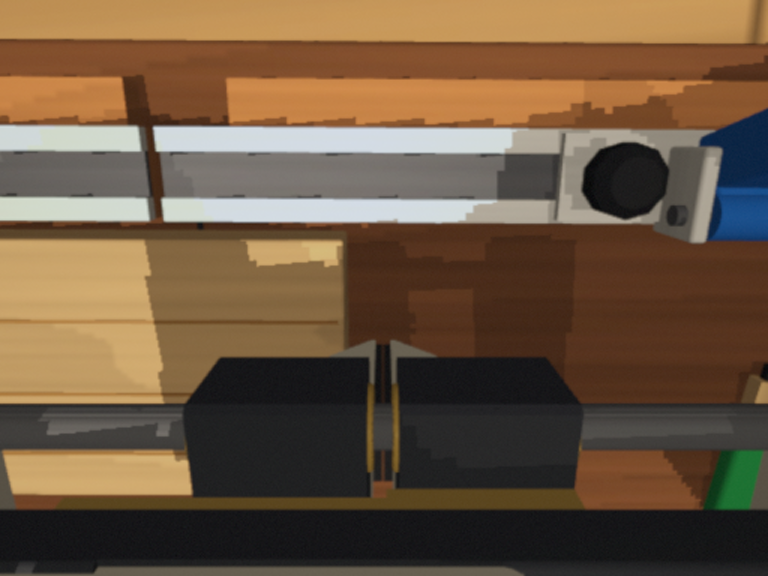

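```bash
python3 - <<'E'
from go import *
w=np.load("w6.npz"); P=campose("wrist",dict(position=w["pos"],ee_rot=w["rot"]))
for n,p,z in [("far right corner",(344,233),.033),("right edge",(342,330),.033),("far edge left",(5,234),.033),("fence top edge",(400,222),.047),("fence L",(20,221),.047)]:
    print(n,S(ray(P,(p[0]/1.5,p[1]/1.5),z)[0]))
E
```

```text
far right corner [-0.0054 -0.0468  0.033 ]
right edge [-0.0359 -0.0457  0.033 ]
far edge left [-0.0059  0.0529  0.033 ]
fence top edge [ 0.     -0.0628  0.047 ]
fence L [0.0001 0.0378 0.047 ]
```

Emit:
send_rows --rows '[[[0,0,-1,0,0,0,0],[0,0,-1,0,0,0,0],[0,0,-2,0,0,0,0],[0,0,-2,0,0,0,0],[0,0,-3,0,0,0,0],[0,0,-3,0,0,0,0],[0,0,-3,0,0,0,0],[0,0,-3,0,0,0,0]]]'

```text
clock: 14.15
position: [0.5527, -0.0576, 0.024]
ee_rot: [1.255, 1.175, -1.258]
force: [-0.6, -11.8, 10.0]
width: 0.003
```

```bash
python3 -c "
from go import *
go(-.14,.0,.1)"
```

```text
now saw [-0.0537 -0.0572  0.024 ]
t 14.15 pos [ 0.5527 -0.0576  0.024 ] F [ -0.6312 -11.805   10.0401] w 0.0033922097048847684
[[ 0.0006  0.9979 -0.065 ]
 [-0.0035 -0.065  -0.9979]
 [-1.      0.0008  0.0034]]
shift mm [-76.2269 -86.2693 -56.9496]
```

Emit:
send_rows --rows '[[[0,0,8,0,0,0,0],[-15,0,12,0,0,0,0],[-50,-10,5,0,0,0,30],[-60,-40,-25,0,0,0,100],[-60,-70,-55,0,0,0,100],[-60,-86,-80,0,0,0,100],[-50,-88,-97,0,0,0,100],[-40,-88,-97,0,0,0,100]]]'

```text
clock: 14.95
position: [0.4701, 0.0512, 0.0635]
ee_rot: [1.253, 1.182, -1.25]
force: [-0.1, 0.5, -0.1]
width: 0.48
```

```bash
python3 -c "
from go import *
go(-.14,.042,.024)"
```

```text
now saw [-0.1432  0.046   0.0635]
t 14.95 pos [0.4701 0.0512 0.0635] F [-0.0873  0.4563 -0.1248] w 0.48009832526112695
[[ 0.0005  0.9983 -0.0575]
 [ 0.0017 -0.0575 -0.9983]
 [-1.      0.0004 -0.0017]]
shift mm [39.4511  3.1319  4.1292]
```

Emit:
send_rows --rows '[[[0,0,0,0,0,0,100],[10,0,2,0,0,0,100],[24,0,4,0,0,0,100],[34,0,4,0,0,0,100],[39,4,4,0,0,0,100],[39,12,4,0,0,0,100],[39,20,4,0,0,0,100],[39,28,4,0,0,0,100]]]'

```text
clock: 15.75
position: [0.4998, 0.0425, 0.0252]
ee_rot: [1.256, 1.178, -1.254]
force: [0.4, -0.4, 0.8]
width: 0.996
```

Emit:
send_rows --rows '[[[0,3,0,0,0,0,100],[0,5,0,0,0,0,100],[0,7,0,0,0,0,100],[0,8,0,0,0,0,100],[0,9,0,0,0,0,100],[0,10,0,0,0,0,100],[0,11,0,0,0,0,100],[0,11,0,0,0,0,100]]]'

```text
clock: 16.55
position: [0.5097, 0.0419, 0.0248]
ee_rot: [1.255, 1.179, -1.254]
force: [-1.0, -1.7, -0.2]
width: 0.997
```

```bash
python3 -c "
from go import *
go(-.0995,.042,.024)"
```

```text
now saw [-0.103   0.0392  0.0248]
t 16.55 pos [0.5097 0.0419 0.0248] F [-0.9834 -1.6895 -0.2412] w 0.9965193839334645
[[ 0.0007  0.9981 -0.062 ]
 [ 0.0002 -0.062  -0.9981]
 [-1.      0.0007 -0.0002]]
shift mm [ 0.7529  3.5257 -2.7401]
```

Touching; push slowly the last few millimetres until the force rises.

Emit:
send_rows --rows '[[[0,1,0,0,0,0,100],[0,2,0,0,0,0,100],[0,3,0,0,0,0,100],[0,4,0,0,0,0,100],[0,5,0,0,0,0,100],[0,5,0,0,0,0,100],[0,6,0,0,0,0,100],[0,6,0,0,0,0,100]]]'

```text
clock: 17.35
position: [0.5124, 0.0416, 0.0244]
ee_rot: [1.252, 1.183, -1.259]
force: [-11.1, 1.7, 9.2]
width: 0.998
```

Emit:
send_rows --rows '[[[0,1,0,0,0,0,100],[0,1,0,0,0,0,100],[0,2,0,0,0,0,100],[0,2,0,0,0,0,100],[0,3,0,0,0,0,100],[0,3,0,0,0,0,100],[0,3,0,0,0,0,100],[0,3,0,0,0,0,100]]]'

```text
clock: 18.15
position: [0.5125, 0.0416, 0.024]
ee_rot: [1.248, 1.186, -1.262]
force: [-20.2, 2.7, 15.4]
width: 0.999
```

```bash
python3 -c "
from go import *
go(-.0995,.042,.024)"
```

```text
now saw [-0.1003  0.0392  0.024 ]
t 18.15 pos [0.5125 0.0416 0.024 ] F [-20.1755   2.6663  15.4032] w 0.9994263024808561
[[-0.0099  0.9981 -0.0612]
 [-0.0012 -0.0612 -0.9981]
 [-1.     -0.0098  0.0018]]
shift mm [ 0.0298  0.7862 -2.8133]
```

Emit:
send_rows --rows '[[[0,-10,0,0,0,0,100],[0,-30,0,0,0,0,100],[-30,-40,0,0,0,0,100],[-75,-40,0,0,0,0,100],[-120,-30,0,0,0,0,100],[-165,-15,0,0,0,0,100],[-210,0,0,0,0,0,100],[-255,10,0,0,0,0,100]]]'

```text
clock: 18.95
position: [0.5295, 0.0405, 0.2823]
ee_rot: [1.257, 1.177, -1.253]
force: [0.5, 0.1, 0.0]
width: 1.002
```

Emit:
send_rows --rows '[[[-10,0,0,0,0,0,100],[-20,0,0,0,0,0,100],[-20,0,0,0,0,0,100],[-20,0,0,0,0,0,100],[-20,0,0,0,0,0,100],[-20,0,0,0,0,0,100],[-20,0,0,0,0,0,100],[-20,0,0,0,0,0,100]]]'

```text
clock: 19.75
position: [0.5282, 0.0406, 0.2994]
ee_rot: [1.254, 1.18, -1.255]
force: [-0.8, 0.1, 0.1]
width: 1.001
```

```bash
python3 - <<'E'
from go import *
s=arm.observe(); im,d=optics.get_image("wrist"); P=campose("wrist",s)
print(s["clock"],s["position"],s["force"])
np.savez("w7.npz",im=im,d=d,pos=s["position"],rot=s["ee_rot"])
cv2.imwrite("pics/w7.png",cv2.resize(im[20:220,110:460,::-1],None,fx=2.2,fy=2.2,interpolation=cv2.INTER_CUBIC))
cv2.imwrite("pics/w7c.png",cv2.resize(im[40:140,120:220,::-1],None,fx=6,fy=6,interpolation=cv2.INTER_CUBIC))
for t,z in [("red_mount",.047),("red_tip",.019),("board_left",.024),("board_right",.024),("board_mid",.024)]:
    for r in finder.place_of("wrist",t)[:2]:
        print(t,round(r["confidence"],2),np.round(r["xy"],1),S(ray(P,r["xy"],z)[0]))
E
```

```text
19.75 [0.5282 0.0406 0.2994] [-0.7925  0.0877  0.1019]
red_mount 0.96 [159.2  72.2] [0.013  0.1486 0.047 ]
red_mount 0.58 [168.6  91.2] [-0.0078  0.1393  0.047 ]
red_tip 0.78 [170.   90.3] [-0.0066  0.1443  0.019 ]
red_tip 0.36 [148.9 193. ] [-0.1392  0.1813  0.019 ]
board_left 0.67 [176.   84.8] [-0.0002  0.1353  0.024 ]
board_right 0.89 [329.   87.1] [-0.002  -0.0513  0.024 ]
board_right 0.81 [185.1 347.2] [-0.3839  0.1445  0.024 ]
board_mid 0.8 [164.1 314.4] [-0.3256  0.1726  0.024 ]
```

View pics/w7.png

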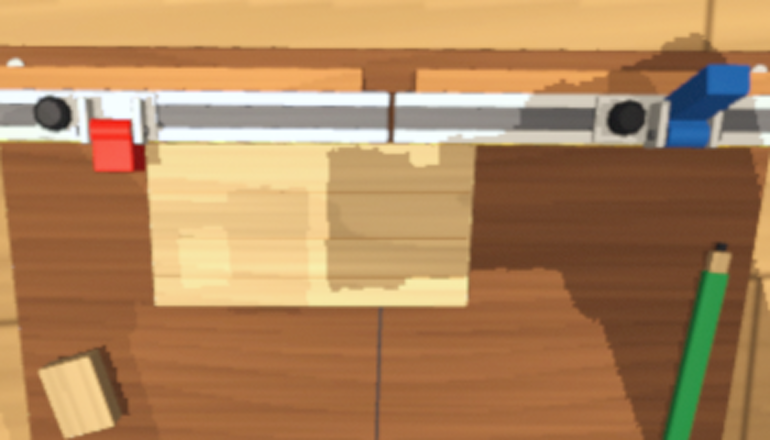

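View pics/w7c.png

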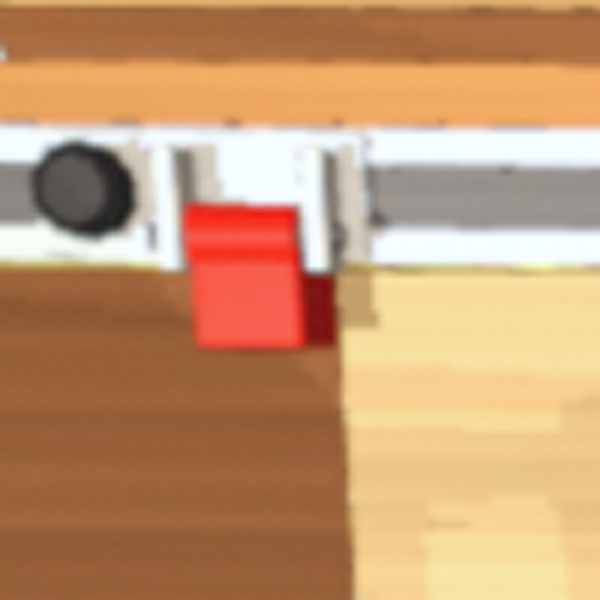

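```bash
python3 - <<'E'
from go import *
w=np.load("w7.npz"); P=campose("wrist",dict(position=w["pos"],ee_rot=w["rot"]))
c=lambda p:(p[0]/6+120,p[1]/6+40)
b=lambda p:(p[0]/2.2+110,p[1]/2.2+20)
for n,p,z in [("red inner top near",c((302,346)),.066),("same z.062",c((302,346)),.062),("red outer near",c((199,348)),.066),("board left edge",c((340,330)),.033),("board left lower",c((353,560)),.033),("NL",b((155,305)),.033),("NR",b((467,305)),.033),("FR",b((476,147)),.033),("fence",b((600,145)),.047),("fence",b((200,142)),.047)]:
    print(n,S(ray(P,p,z)[0]))
d=w["d"]
K,Rm,t=P
def pt(u,v):
    D=d[int(round(v)),int(round(u))]; return S((np.array([(u-K[0,2])/K[0,0],-(v-K[1,2])/K[1,1],-1])*D)@Rm.T+t)
for q in [(250,315),(260,335),(285,335),(245,230)]: print("red depth",pt(*c(q)))
for q in [(350,340),(400,400)]: print("board depth",pt(*c(q)))
E
```

```text
red inner top near [-0.0148  0.1332  0.066 ]
same z.062 [-0.0149  0.1341  0.062 ]
red outer near [-0.0152  0.1523  0.066 ]
board left edge [-0.0121  0.1333  0.033 ]
board left lower [-0.0578  0.1333  0.033 ]
NL [-0.0896  0.1331  0.033 ]
NR [-0.0888 -0.0465  0.033 ]
FR [-0.0019 -0.0463  0.033 ]
fence [-0.0009 -0.1085  0.047 ]
fence [-0.0003  0.1015  0.047 ]
red depth [-0.0093  0.143   0.0638]
red depth [-0.0129  0.1419  0.0619]
red depth [-0.0129  0.1371  0.0623]
red depth [0.0056 0.1428 0.0638]
board depth [-0.014   0.1315  0.0322]
board depth [-0.0257  0.1222  0.0317]
```

```bash
python3 -c "
from cell import arm
print(arm.sign_off()); print(arm.observe()['clock'])"
```

```text
the job is handed in; nothing more can be done
None
the job is handed in; nothing more can be done
```

The job is handed in at about 20 s of the 64 s allowed; the sign-off gave no verdict. The red stop is down, the blue one is still up, and the board lies flush along the fence with its end against the red stop.

**What I did:**
- I flipped the red stop forward from behind with the shut fingers, and it fell down in front of the fence.
- I pushed the board towards the fence with the open fingers.
- I then pushed it left by its right end until the side force jumped from 6 N to 12 N and it stopped moving.
- Finally I pushed it square against the fence until the force reached 20 N, and backed off clear.

**Last checks, from the wrist camera:**

| Check | Measured |
|---|---|
| Board's long edge | flush with the fence to within about 1 mm at the left end and 1–2 mm at the right end |
| Board's left end | at y = 133 mm; the red stop's inner face is at 133–134 mm, so the gap is under about 1 mm |
| Red stop | its top lies level at about 64 mm, so it is down |
| Blue stop | still thrown back |
| Offcut and pencil | look unmoved by eye; I did not measure them |

**What disagreed:** the fingertips turned out narrower in the jaw direction than I assumed, so I went by the contact forces and pictures there. The network's point for the board's left end was about 2 mm off from the edge in the picture. Some of its other hits were clearly wrong, and I left them out.

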